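Level the van's equipment shelf

ROBOT

A 7-joint arm with a two-finger parallel gripper is mounted at the origin on the work surface. World frame = base frame: x ahead of the robot, y to its left, z up, the work surface at z = 0. Lengths are in m, angles in degrees, forces in N, time in s.
With the tool pointing down it reaches from about 0.425 to 0.875 m from the base axis. Payload 8.4 kg.
Tool frame: the origin (TCP) lies midway between the tips of the shut fingers; the grasp point (between the pads) lies r.grasp_offset behind it (r.grasp_offset is the distance from the TCP to the grasp point, in m); z points along the fingers, y is the line along which they close (so a half turn about z gives the same grasp; the last joint's range is limited). The gripper opens to 87 mm and grips with 3 to 60 N. Pads are 19 mm wide; open, the fingers measure 117 mm over their backs; the gripper's body (75 mm by 190 mm) begins 51 mm behind the grasp point.
Start: joints at [65.019, 19.091, 2.286, 83.961, -0.768, 76.965, -3.352], TCP at [0.215, -0.613, 0.223] pointing down, gripper open.
Joint ranges: [-147.57, 147.57], [-21.85, 119.76], [-74.77, 79.35], [14.55, 137.4], [-85.83, 265.84], [4.83, 119.75], [-152.11, 152.11]. Speed limits (degrees/s): [127.2, 127.2, 159.86, 159.86, 180, 180, 180].

INTERFACE

Orientations are given as a 3x3 rotation matrix whose columns are the frame's x, y, z axes.
In Python, from station import r gives the robot as it stands.
- The arm moves only by the tool step_arm, never from a script. Its argument "series" is text: rows parted by semicolons, each of 7 numbers parted by spaces: the shift along the tool's x, y, z in units of 10 cm (1.0 is 10 cm), then the turn, a rotation vector about the tool's x, y, z in units of pi/4 rad (1.0 is pi/4 rad), then the opening, from -1 (shut) to 1 (fully open). A call has 1 to 12 rows; each row shifts and turns the commanded pose from where the row before left it, along the tool's axes as they then stand; what a row does not reach is not made up. A row lasts 1/12 s, in which the tool goes at most 41.7 mm and 7.16 degrees, less where a joint would pass 70% of its speed; a pose out of reach is approached as far as the arm can. A call with a number of a shift or a turn outside -1 to 1 is refused whole. A call with a gripper value outside its range is refused whole. The fingers move at their own pace and stop on an object; "force" is the grip in N (left out, the last holds). Time passes only in rows, so rows that do not move let the fingers close. It gives the time, the measured TCP pose, the force, the opening and the grip force at its end, in the units of the state.
- r.observe(): the state, without advancing time (a new reading comes with each control period).
- r.camera(name): name is "side" or "top" or "wrist"; returns a dict with "image" (400x640x3 uint8, red, green, blue), "fov_y" (degrees; the focal length in pixels is half the picture's height over the tangent of half this angle, whatever the lens; pixels are square), "cx", "cy" (the principal point, pixels), "dist" ([k1, k2, p1, p2, k3] as OpenCV has them; the pictures are not rectified), "origin" and "attitude" of the camera in the world. Camera axes: x right, y down, z forward; pixel columns grow to the right and rows downward; lengths in m; the calibration is good to about 2 mm. A picture is of the moment at which its call begins. There is no depth.
- r.finish_job(): hands the job in; it is judged then, once.
The state is a dict: "t": time; "q": joint angles; "joint_vel": joint speeds; "effort": joint torques, N m; "tool_pos": TCP position; "tcp_rot": TCP orientation; "force": force on the tool from outside, world axes, zero at the start; "moment": the same for the moment, N m; "gripper_width": opening from 0.0 (shut) to 1.0 (fully open); "gripper_force": force on a finger pad.
Only numpy, scipy, OpenCV 4.12 (cv2) and the standard library are available. Lean on these libraries where they do the work, as an engineer would, in place of code of your own. Each camera call takes 0.05 s, during which the arm holds its last target. There are 200 camera calls.

TASK

Lay the spirit level lengthways on the small hinged shelf, right way up, and let go of it; then turn the knob of the shelf's levelling foot until the bubble stands between its two rings while the level is pressed flat on the shelf. The level has a sprung pad under one end and reads true only while that end is pressed down, so press it to read it, and finish pressing the sprung end firmly down with the bubble centred: the program ends while still pressing. Leave everything else on the bench where it is.

Things in the scene. Friction and masses are not known exactly. Their poses are not given: they have to be found in the camera images.
- level: aluminium spirit level on the bench, a bar 200 long (its x), 28 wide, 36 high, 0.27 kg. Origin: centre of its underside; z up. Green vial mid-top, 84 long, 4 proud, with two black rings 24 apart centred on the middle. Black thumb rest on top at its +x end, over the sprung pad. It may lie either way round on the shelf
- pad_point (a point): on the level's underside, 85 from its middle towards +x: the sprung pad, which stands 4 out. On a flat surface, unpressed, the +x end so rides 4 high (tilt 0.02 rad) and the bubble runs some 25 mm too far towards +x; about 3 N down on that end sinks the pad and the level lies flat
- press_point (a point): centre of the top of the black thumb rest (30 long, 24 wide, 4 thick): on the level, 70 from its middle towards +x, 40 above its underside. Press here, straight down
- bubble (a joint): place of the 16 long pale bubble in the vial, m: 0 midway between the rings, positive towards the thumb rest (+x), stops at +-0.030. It runs to the higher end: level pressed flat, 1.1 mm for each 0.001 rad of tilt; settles in about 2 s. At +-0.004 it touches a ring
- shelf: white board, 150 wide (its x), 400 long (its y), 14 thick, top about 70 above the bench, on a dark steel frame. Origin: top surface, middle of the hinged end; y runs to the foot end (knob axis at y = 365), z normal to the top. Tilts about its x at the hinged end, held by the foot (self-locking: pressing does not move it). The foot end starts low, by 0.011 to 0.026 rad
- foot_grip (a point): black round knob of the levelling foot, 42 across, upright on the board, sides 6 to 40 above it; this point: on its axis, 23 above the board. Clockwise from above raises the foot end: 1 rad lifts knob and board there 5.5 mm, tilts the board 0.015 rad, moves the bubble 16.5 mm. Stiff (0.18 N m), stays where left, starts 0.75 to 1.7 rad from level, stops well beyond. Grip at any yaw
- terminal_box: white plastic terminal box, 110 x 160 x 34 high, lying flat beyond the shelf. Leave alone. Origin: middle of its underside
- tape_roll: black roll, 90 across, 24 high, with a 60 hole. Leave alone. Origin: middle of its underside
- connector_jar: clear jar, 60 across, 80 high. Leave alone. Origin: middle of its underside
- splitter: flat steel splitter block, 50 x 60 x 18 high, with three brass ports. Leave alone. Origin: middle of its underside
- screwdriver: screwdriver with grey handle. Leave alone. Origin: on the tool, near its middle
- strut: plain steel angle strut, 220 long, 30 wide, 30 high, lying beside the spirit level (no vial). Leave alone. Origin: middle of its underside
- test_meter: grey handheld test meter, 160 x 75 x 30 high. Leave alone. Origin: middle of its underside
There are look-alikes about, which are no part of the job. There is more than one size of the level; the job needs the largest.

How it is judged:
By the outcome, as a careful person would: the job done as asked, in the order asked, and still so for the second after the job is handed in, while the arm keeps its last pose, push and grip.
It also fails if it takes over 72 s, if anything falls off the work surface, if the arm or the gripper's body presses on something with over 40 N, if the wrist force passes 120 N, or if a joint passes its speed limit or range.

## Working session

There is one attempt and no reset: what is moved stays moved. The work goes in short steps, Python scripts to look and compute and a tool call to move; the robot and the scene stay as the last step left them, time stands still between calls to the robot, and variables do not carry over. Pictures are saved under pics/ and viewed, at most 10 in all, crops included, and the job is handed in when it is done.

Besides the shell and the picture viewer there is one more tool, called after "Emit:" by a JSON object that holds its "op" and its "data", one argument or row to a line. step_arm: Moves the arm, as the interface text tells. Shifts and turns lie within -1 to 1; 1 stands for 10 cm of shift or pi/4 rad of turn. Its arguments: {"type":"object","properties":{"series":{"type":"string"},"force":{"type":"number"}},"required":["series"]}

```bash
ls; mkdir -p pics
python3 - <<'E'
from station import r
import cv2,numpy as np
o=r.observe();print(o['t'],o['tool_pos'],np.round(o['tcp_rot'],3).tolist(),o['gripper_width'],r.grasp_offset)
for n in ['top','side','wrist']:
    c=r.camera(n);cv2.imwrite(f'pics/{n}0.png',c['image'][:,:,::-1]);print(n,c['fov_y'],c['cx'],c['cy'],c['dist'],c['origin'],np.round(c['attitude'],3).tolist())
E
```

```text
pics
0.0 [ 0.21461363 -0.613054    0.22165977] [[0.944, 0.33, -0.001], [0.33, -0.944, 0.001], [-0.0, -0.002, -1.0]] 1.0000242514194342 0.0187
top 57.297112528248725 316.8416857133891 211.72694311279184 [0.01073761 0.         0.         0.         0.        ] [ 4.27229986e-01 -5.63576802e-04  1.14471839e+00] [[0.012, -0.994, 0.11], [-1.0, -0.013, -0.003], [0.004, -0.11, -0.994]]
side 46.443491701628616 317.80713678461245 193.49033325897986 [-0.05108754  0.          0.          0.          0.        ] [0.00586473 0.87895334 0.87561924] [[-0.869, -0.288, 0.402], [-0.494, 0.535, -0.685], [-0.018, -0.794, -0.608]]
wrist 58.52641840188594 313.1322410649054 199.98798031786225 [0.02772388 0.         0.         0.         0.        ] [ 0.2914349  -0.58653464  0.38376671] [[0.33, -0.902, -0.277], [-0.944, -0.316, -0.096], [-0.001, 0.293, -0.956]]
```

View pics/top0.png

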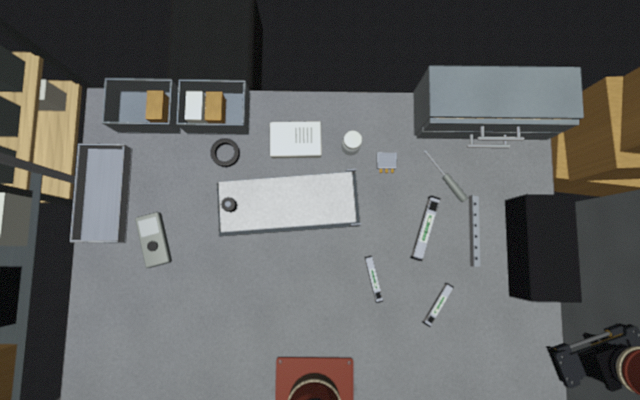

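View pics/side0.png

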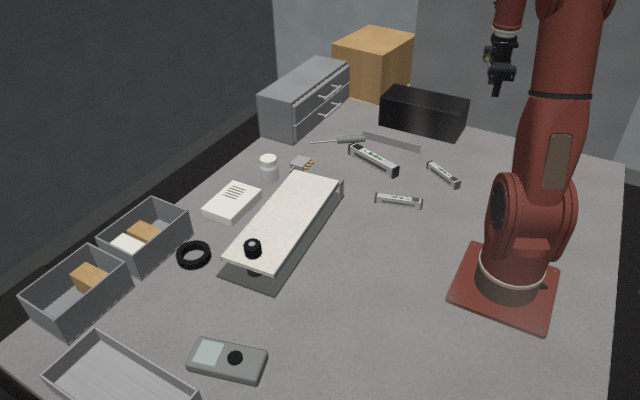

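The top view shows the largest level at about (426,228), the shelf spanning x 218–357, the knob at (229,205), and two smaller levels at (374,279) and (438,304). Next I'll measure.

```bash
cat > h.py <<'E'
import cv2,numpy as np
from station import r
def ray(c,uv):
    f=c['image'].shape[0]/2/np.tan(np.radians(c['fov_y'])/2)
    K=np.array([[f,0,c['cx']],[0,f,c['cy']],[0,0,1]])
    p=cv2.undistortPoints(np.array(uv,float).reshape(-1,1,2),K,np.array(c['dist'])).reshape(-1,2)
    return np.c_[p,np.ones(len(p))]@np.array(c['attitude']).T
def onz(c,uv,z):
    d=ray(c,uv);o=np.array(c['origin']);return o+d*((z-o[2])/d[:,2])[:,None]
def proj(c,P):
    f=c['image'].shape[0]/2/np.tan(np.radians(c['fov_y'])/2)
    K=np.array([[f,0,c['cx']],[0,f,c['cy']],[0,0,1]])
    R=np.array(c['attitude']).T;t=-R@np.array(c['origin'])
    return cv2.projectPoints(np.array(P,float).reshape(-1,1,3),cv2.Rodrigues(R)[0],t,K,np.array(c['dist']))[0].reshape(-1,2)
E
python3 - <<'E'
from h import *
c=r.camera('top');im=c['image'];hsv=cv2.cvtColor(im,cv2.COLOR_RGB2HSV)
def comps(m,x0,y0,x1,y1,mn):
    k=np.zeros(m.shape,np.uint8);k[y0:y1,x0:x1]=255
    cs,_=cv2.findContours(cv2.bitwise_and(m,k),cv2.RETR_EXTERNAL,cv2.CHAIN_APPROX_NONE)
    return [q for q in cs if cv2.contourArea(q)>mn]
for q in comps(cv2.inRange(hsv,(35,90,40),(90,255,255)),360,190,460,330,3):
    rc=cv2.minAreaRect(q);print('green',rc,onz(c,[rc[0]],.038)[0])
for q in comps(cv2.inRange(im,(0,0,0),(60,60,60)),405,190,445,265,5):
    rc=cv2.minAreaRect(q);print('black',rc,onz(c,[rc[0]],.04)[0])
for q in comps(cv2.inRange(im,(0,0,0),(70,70,70)),215,190,245,222,20):
    rc=cv2.minAreaRect(q);print('knob',rc,onz(c,[rc[0]],.105)[0])
for q in comps(cv2.inRange(im,(175,175,175),(255,255,255)),205,165,365,240,2000):
    rc=cv2.minAreaRect(q);b=cv2.boxPoints(rc);print('shelf',rc);print(b,onz(c,b,.07))
a=cv2.resize(im[185:275,400:490],(800,800))[:600]
b=cv2.resize(im[160:245,205:375],None,fx=4,fy=4)
cv2.imwrite('pics/lev.png',cv2.resize(im[185:272,390:506],(800,600),interpolation=cv2.INTER_CUBIC)[:,:,::-1])
cv2.imwrite('pics/shelf.png',b[:,:,::-1])
E
```

```text
black ((433.2059020996094, 205.67649841308594), (5.5783185958862305, 7.033533096313477), 14.03624439239502) [ 0.57237955 -0.35735872  0.04      ]
shelf ((286.1663513183594, 201.46759033203125), (49.84889221191406, 134.3719024658203), 85.54439544677734)
[[217.24715 181.83792]
 [351.21295 171.39902]
 [355.08557 221.09726]
 [221.11975 231.53616]] [[ 0.63176473  0.29380103  0.07      ]
 [ 0.66869422 -0.10481568  0.07      ]
 [ 0.51972096 -0.1165181   0.07      ]
 [ 0.48411933  0.2762821   0.07      ]]
```

View pics/lev.png

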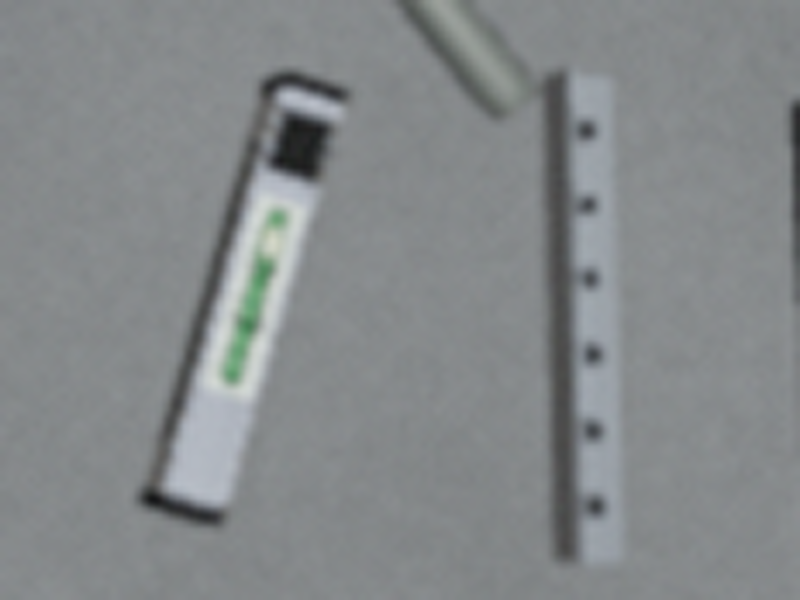

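The crop shows the level with its black thumb rest at the far end (433.5,206) and the vial centre near (426.5,228.2). The strut is 35 px to the right, so the fingers have room.

Run:
```python
from h import *
c=r.camera('top')
a=onz(c,[[433.5,206]],.043)[0];b=onz(c,[[426.5,228.2]],.041)[0]
print(a,b,np.linalg.norm(a-b),np.degrees(np.arctan2(*(a-b)[[1,0]])))
```

```text
[ 0.57100705 -0.3572588   0.043     ] [ 0.50342912 -0.33524285  0.041     ] 0.07110188790307474 -18.044892877973464
```

Emit:
{"op": "step_arm", "data": {
  "series": "0.3 -0.14 0 0 0 0 1;0.3 -0.14 0 0 0 0 1;0.3 -0.14 0 0 0 0 1;0.3 -0.14 0 0 0 0 1;0.3 -0.14 0 0 0 0 1;0.3 -0.14 0 0 0 0 1;0.3 -0.14 0 0 0 0 1;0.3 -0.14 0 0 0 0 1;0.3 -0.14 0 0 0 0 1;0.3 -0.14 0 0 0 0 1;0.3 -0.14 0 0 0 0 1;0.3 -0.14 0 0 0 0 1"
}}

```text
t: 1.25
tool_pos: [0.4999, -0.3347, 0.2226]
tcp_rot: [[0.944, 0.33, 0.0], [0.33, -0.944, -0.0], [0.0, 0.0, -1.0]]
force: [-0.5, -1.0, -0.5]
gripper_width: 1.0
gripper_force: 0.0
```

Emit:
{"op": "step_arm", "data": {
  "series": "0 0 0.1 0 0 0.137 1;0 0 0.1 0 0 0.137 1;0 0 0.1 0 0 0.137 1;0 0 0.1 0 0 0.137 1;0 0 0.1 0 0 0.137 1;0 0 0.1 0 0 0.137 1;0 0 0 0 0 0 1;0 0 0 0 0 0 1"
}}

```text
t: 1.92
tool_pos: [0.4988, -0.3357, 0.1622]
tcp_rot: [[0.954, -0.301, -0.001], [-0.301, -0.954, 0.001], [-0.001, -0.0, -1.0]]
force: [0.5, -0.2, 1.3]
gripper_width: 0.997
gripper_force: 0.0
```

```bash
cat >> h.py <<'E'
def st():
    o=r.observe();R=np.array(o['tcp_rot']);print('t',round(o['t'],2),'tcp',np.round(o['tool_pos'],4),'yaw',round(np.degrees(np.arctan2(R[1,0],R[0,0])),2),'z',np.round(R[:,2],3),'F',np.round(o['force'],1),'q',np.round(o['q'],0),'w',round(o['gripper_width'],3),'gf',o['gripper_force']);return o
def mv(P,yaw=None):
    "tool-axes shift (10 cm units) to world point P, and tool z turn units"
    o=st();R=np.array(o['tcp_rot']);d=R.T@(np.array(P)-o['tool_pos'])*10
    y=np.degrees(np.arctan2(R[1,0],R[0,0]));print('shift',np.round(d,3),'turn',None if yaw is None else round(-(((yaw-y)+180)%360-180)/45,3))
E
python3 - <<'E'
from h import *
c=r.camera('wrist');cv2.imwrite('pics/w1.png',c['image'][:,:,::-1])
print(proj(c,[[.504,-.335,.04],[.571,-.357,.043]]))
mv([.504,-.335,.004],-17.5)
E
```

```text
[[310.60062617 187.41827499]
 [311.48027126  98.33935577]]
t 1.97 tcp [ 0.4991 -0.3359  0.1629] yaw -17.47 z [-0.  0. -1.] F [-0.2  0.2 -0.2] q [ 35.  16.  -7.  95.   2.  69. -79.] w 1.004 gf 0.0
shift [ 0.044 -0.023  1.589] turn 0.001
```

View pics/w1.png

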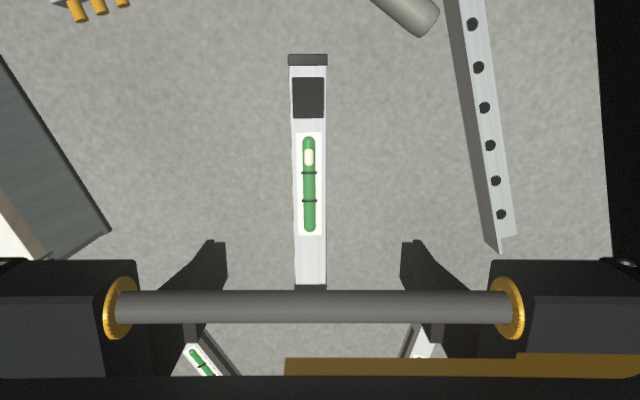

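The wrist view has the vial centre at (309,186), against a predicted (310.6,187.4). The level is lined up with the tool, so I'm descending and gripping.

Emit:
{"op": "step_arm", "data": {
  "series": "0.04 -0.03 0.2 0 0 0 1;0 0 0.25 0 0 0 1;0 0 0.25 0 0 0 1;0 0 0.25 0 0 0 1;0 0 0.25 0 0 0 1;0 0 0.2 0 0 0 1;0 0 0.1 0 0 0 1;0 0 0.08 0 0 0 1;0 0 0 0 0 0 1;0 0 0 0 0 0 0;0 0 0 0 0 0 -1;0 0 0 0 0 0 -1",
  "force": 25
}}

```text
t: 2.97
tool_pos: [0.5046, -0.3348, 0.006]
tcp_rot: [[0.953, -0.304, 0.002], [-0.304, -0.953, -0.001], [0.002, 0.0, -1.0]]
force: [0.1, -0.3, 0.7]
gripper_width: 0.853
gripper_force: 0.0
```

Emit:
{"op": "step_arm", "data": {
  "series": "0 0 0 0 0 0 -1;0 0 0 0 0 0 -1;0 0 0 0 0 0 -1;0 0 0 0 0 0 -1;0 0 0 0 0 0 -1;0 0 0 0 0 0 -1;0 0 0 0 0 0 -1;0 0 0 0 0 0 -1"
}}

```text
t: 3.63
tool_pos: [0.5038, -0.3342, 0.0045]
tcp_rot: [[0.953, -0.304, -0.0], [-0.304, -0.953, 0.0], [-0.0, -0.0, -1.0]]
force: [0.6, 0.5, -0.1]
gripper_width: 0.321
gripper_force: 25.0
```

Emit:
{"op": "step_arm", "data": {
  "series": "0 0 -0.1 0 0 0 -1;0 0 -0.2 0 0 0 -1;0 0 -0.25 0 0 0 -1;0 0 -0.25 0 0 0 -1;0 0 -0.25 0 0 0 -1;0 0 -0.25 0 0 0 -1;0 0 -0.2 0 0 0 -1;0 0 -0.1 0 0 0 -1",
  "force": 40
}}

```text
t: 4.3
tool_pos: [0.5045, -0.3348, 0.168]
tcp_rot: [[0.953, -0.304, 0.003], [-0.304, -0.953, -0.002], [0.003, 0.001, -1.0]]
force: [0.4, 0.1, -3.4]
gripper_width: 0.319
gripper_force: 40.0
```

Emit:
{"op": "step_arm", "data": {
  "series": "-0.02 -0.15 0 0 0 0 -1;-0.035 -0.3 0 0 0 0 -1;-0.035 -0.335 0 0 0 0 -1;-0.04 -0.335 0 0 0 0 -1;-0.04 -0.335 0 0 0 0 -1;-0.04 -0.335 0 0 0 0 -1;-0.04 -0.335 0 0 0 0 -1;-0.04 -0.335 0 0 0 0 -1;-0.04 -0.335 0 0 0 0 -1;-0.04 -0.335 0 0 0 0 -1;-0.03 -0.335 0 0 0 0 -1;-0.02 -0.33 0 0 0 0 -1"
}}

```text
t: 5.3
tool_pos: [0.578, 0.0424, 0.1634]
tcp_rot: [[0.953, -0.303, -0.002], [-0.303, -0.953, 0.0], [-0.002, 0.001, -1.0]]
force: [0.4, -0.3, -3.0]
gripper_width: 0.317
gripper_force: 40.0
```

Emit:
{"op": "step_arm", "data": {
  "series": "0 0 0 0 0 -0.1 -1;0 0 0 0 0 -0.15 -1;0 0 0 0 0 -0.15 -1;0 0 0 0 0 -0.15 -1;0 0 0 0 0 -0.15 -1;0 0 0 0 0 -0.15 -1;0 0 0 0 0 -0.15 -1;0 0 0 0 0 -0.15 -1;0 0 0 0 0 -0.15 -1;0 0 0 0 0 -0.15 -1;0 0 0 0 0 -0.15 -1;0 0 0 0 0 -0.15 -1"
}}

```text
t: 6.3
tool_pos: [0.578, 0.0406, 0.1633]
tcp_rot: [[0.478, 0.878, -0.002], [0.878, -0.478, 0.0], [-0.001, -0.002, -1.0]]
force: [0.2, 0.2, -1.8]
gripper_width: 0.316
gripper_force: 40.0
```

Emit:
{"op": "step_arm", "data": {
  "series": "0 0 0 0 0 -0.15 -1;0 0 0 0 0 -0.15 -1;0 0 0 0 0 -0.15 -1;0 0 0 0 0 -0.15 -1;0 0 0 0 0 -0.15 -1;0 0 0 0 0 -0.01 -1;0 0 0 0 0 0 -1;0 0 0 0 0 0 -1"
}}

```text
t: 6.97
tool_pos: [0.5786, 0.0402, 0.164]
tcp_rot: [[-0.088, 0.996, -0.001], [0.996, 0.088, 0.0], [0.0, -0.001, -1.0]]
force: [0.8, 0.7, -2.5]
gripper_width: 0.317
gripper_force: 40.0
```

Run:
```python
from h import *
mv([.580,.039,.09],95.2)
c=r.camera('wrist');cv2.imwrite('pics/w2.png',c['image'][:,:,::-1])
s=r.camera('side');t=r.camera('top')
def blob(im,x0,y0,x1,y1,th):
    m=cv2.inRange(im,(0,0,0),(th,)*3);k=np.zeros_like(m);k[y0:y1,x0:x1]=255
    cs,_=cv2.findContours(m&k,cv2.RETR_EXTERNAL,cv2.CHAIN_APPROX_NONE);q=max(cs,key=cv2.contourArea);return cv2.boundingRect(q)
print(blob(s['image'],240,235,266,262,60),blob(t['image'],215,190,245,222,80))
P=np.array([.558,.285,.066])+.035*np.array([.091,-.996,0])
for z in (.006,.023,.04):print(P+[0,0,z],proj(t,[P+[0,0,z]]),proj(s,[P+[0,0,z]]))
cv2.imwrite('pics/k.png',np.hstack([cv2.resize(t['image'][175:235,200:260],(400,400),interpolation=2),cv2.resize(s['image'][220:280,225:285],(400,400),interpolation=2)])[:,:,::-1])
```

```text
t 6.97 tcp [0.5786 0.0402 0.164 ] yaw 95.04 z [-0.001  0.    -1.   ] F [ 0.8  0.7 -2.5] q [ 21.  17. -35.  97.  10.  70. -11.] w 0.317 gf 39.97159257531166
shift [-0.013  0.014  0.74 ] turn -0.003
(244, 239, 18, 20) (227, 201, 10, 11)
[0.561185 0.25014  0.072   ] [[230.90177347 205.47746608]] [[253.70612076 250.96246155]]
[0.561185 0.25014  0.089   ] [[229.55845503 204.73464259]] [[252.98935239 245.94553423]]
[0.561185 0.25014  0.106   ] [[228.17166658 203.96779746]] [[252.26003668 240.83444525]]
```

View pics/w2.png

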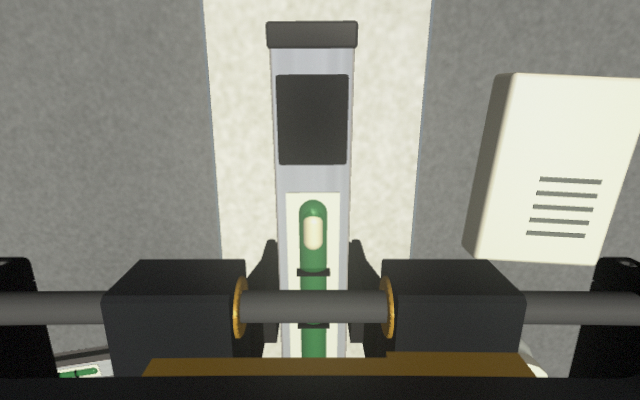

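View pics/k.png

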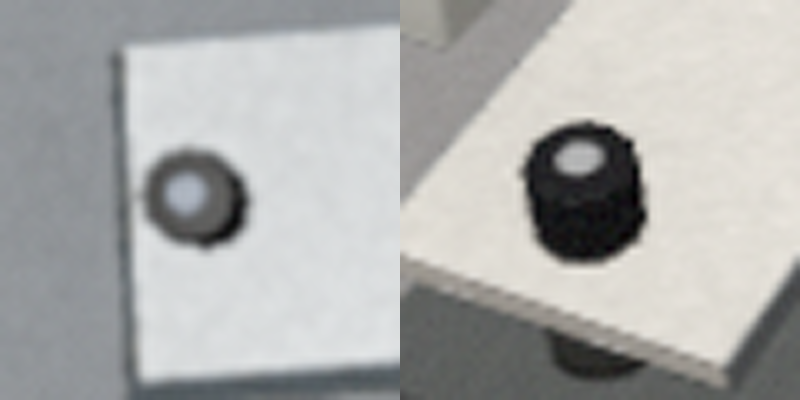

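Knob cap: about (227.7,204.2) in top and (252,243.5) in side, close to where the shelf outline predicts it. The wrist view shows the level aligned with the shelf and centred on it. Lowering.

Emit:
{"op": "step_arm", "data": {
  "series": "-0.01 0.01 0.1 0 0 0 -1;0 0 0.2 0 0 0 -1;0 0 0.2 0 0 0 -1;0 0 0.15 0 0 0 -1;0 0 0.1 0 0 0 -1;0 0 0.05 0 0 0 -1;0 0 0.03 0 0 0 -1;0 0 0 0 0 0 -1;0 0 0 0 0 0 -1"
}}

```text
t: 7.87
tool_pos: [0.5807, 0.0392, 0.0822]
tcp_rot: [[-0.091, 0.996, 0.001], [0.996, 0.091, 0.0], [0.0, 0.001, -1.0]]
force: [0.4, 0.2, -3.1]
gripper_width: 0.319
gripper_force: 40.0
```

Emit:
{"op": "step_arm", "data": {
  "series": "0 0 0.02 0 0 0 -1;0 0 0.02 0 0 0 -1;0 0 0 0 0 0 -1;0 0 0 0 0 0 -1"
}}

```text
t: 8.2
tool_pos: [0.5802, 0.0391, 0.0777]
tcp_rot: [[-0.092, 0.996, 0.0], [0.996, 0.092, -0.0], [-0.0, 0.0, -1.0]]
force: [-0.9, -0.4, -4.4]
gripper_width: 0.318
gripper_force: 40.0
```

Run:
```python
from h import *
st()
t=r.camera('top');s=r.camera('side')
d1=ray(t,[[227.7,204.2]])[0];d2=ray(s,[[252,243.5]])[0];o1=np.array(t['origin']);o2=np.array(s['origin'])
x=np.linalg.lstsq(np.c_[d1,-d2],o2-o1,rcond=None)[0];print(o1+d1*x[0],o2+d2*x[1])
```

```text
t 8.2 tcp [0.5802 0.0391 0.0777] yaw 95.25 z [ 0. -0. -1.] F [-0.9 -0.4 -4.4] q [ 20.  22. -34. 102.  14.  61. -14.] w 0.318 gf 39.9715409707278
[0.56131832 0.25300744 0.09961516] [0.56088816 0.2527669  0.09950161]
```

Emit:
{"op": "step_arm", "data": {
  "series": "0 0 0.01 0 0 0 -1;0 0 0.01 0 0 0 -1;0 0 0 0 0 0 -1;0 0 0 0 0 0 -1"
}}

```text
t: 8.63
tool_pos: [0.5801, 0.0391, 0.0755]
tcp_rot: [[-0.092, 0.996, -0.0], [0.996, 0.092, 0.0], [0.0, -0.0, -1.0]]
force: [-0.5, 0.1, -3.2]
gripper_width: 0.318
gripper_force: 40.0
```

Emit:
{"op": "step_arm", "data": {
  "series": "0 0 0.01 0 0 0 -1;0 0 0.01 0 0 0 -1;0 0 0 0 0 0 -1;0 0 0 0 0 0 -1"
}}

```text
t: 8.97
tool_pos: [0.5801, 0.0391, 0.0735]
tcp_rot: [[-0.092, 0.996, -0.0], [0.996, 0.092, 0.0], [0.0, -0.0, -1.0]]
force: [0.2, -0.8, -3.0]
gripper_width: 0.318
gripper_force: 40.0
```

Emit:
{"op": "step_arm", "data": {
  "series": "0 0 0.01 0 0 0 -1;0 0 0 0 0 0 -1;0 0 0 0 0 0 -1"
}}

```text
t: 9.22
tool_pos: [0.5803, 0.0392, 0.0728]
tcp_rot: [[-0.092, 0.996, 0.0], [0.996, 0.092, -0.0], [-0.0, 0.0, -1.0]]
force: [-0.8, 0.2, -0.4]
gripper_width: 0.317
gripper_force: 40.0
```

Emit:
{"op": "step_arm", "data": {
  "series": "0 0 0.01 0 0 0 -1;0 0 0 0 0 0 -1;0 0 0 0 0 0 -1"
}}

```text
t: 9.47
tool_pos: [0.5805, 0.0394, 0.0719]
tcp_rot: [[-0.092, 0.996, 0.001], [0.996, 0.092, 0.0], [0.0, 0.001, -1.0]]
force: [-0.9, 1.5, 1.8]
gripper_width: 0.315
gripper_force: 40.0
```

Emit:
{"op": "step_arm", "data": {
  "series": "0 0 0.01 0 0 0 -1;0 0 0 0 0 0 -1;0 0 0 0 0 0 -1"
}}

```text
t: 9.72
tool_pos: [0.5806, 0.0395, 0.071]
tcp_rot: [[-0.092, 0.996, 0.001], [0.996, 0.092, 0.0], [0.0, 0.001, -1.0]]
force: [-0.5, 1.9, 4.6]
gripper_width: 0.324
gripper_force: 40.0
```

Emit:
{"op": "step_arm", "data": {
  "series": "0 0 0 0 0 0 0;0 0 0 0 0 0 0.6;0 0 0 0 0 0 1;0 0 0 0 0 0 1;0 0 0 0 0 0 1;0 0 0 0 0 0 1;0 0 0 0 0 0 1;0 0 -0.1 0 0 0 1;0 0 -0.2 0 0 0 1;0 0 -0.25 0 0 0 1;0 0 -0.25 0 0 0 1;0 0 -0.15 0 0 0 1"
}}

```text
t: 10.72
tool_pos: [0.5811, 0.0396, 0.1691]
tcp_rot: [[-0.092, 0.996, 0.003], [0.996, 0.092, 0.0], [-0.0, 0.003, -1.0]]
force: [0.6, -0.2, -0.4]
gripper_width: 0.991
gripper_force: 0.0
```

Emit:
{"op": "step_arm", "data": {
  "series": "0 0 0 0 0 0.1 1;0 0 0 0 0 0.15 0.5;0 0 0 0 0 0.15 0;0 0 0 0 0 0.15 -1;0 0 0 0 0 0.15 -1;0 0 0 0 0 0.15 -1;0 0 0 0 0 0.15 -1;0 0 0 0 0 0.15 -1;0 0 0 0 0 0.15 -1;0 0 0 0 0 0.15 -1;0 0 0 0 0 0.15 -1;0 0 0 0 0 0.15 -1"
}}

```text
t: 11.72
tool_pos: [0.5803, 0.0393, 0.1664]
tcp_rot: [[0.96, 0.279, 0.001], [0.279, -0.96, 0.0], [0.001, -0.0, -1.0]]
force: [-0.3, -0.0, 0.1]
gripper_width: 0.246
gripper_force: 0.0
```

Emit:
{"op": "step_arm", "data": {
  "series": "0 0 0 0 0 0.15 -1;0 0 0 0 0 0.1 -1;0 0 0 0 0 0 -1;0 0 0 0 0 0 -1"
}}

```text
t: 12.05
tool_pos: [0.5803, 0.0393, 0.1662]
tcp_rot: [[0.996, 0.095, 0.001], [0.095, -0.996, 0.0], [0.001, -0.0, -1.0]]
force: [-0.6, 0.1, 1.3]
gripper_width: 0.018
gripper_force: 0.0
```

Run:
```python
from h import *
mv([.574,.109,.12],5.2)
c=r.camera('wrist');cv2.imwrite('pics/w3.png',c['image'][:,:,::-1])
print(proj(c,[[.574,.109,.11],[.5803,.0393,.11]]))
```

```text
t 12.05 tcp [0.5803 0.0393 0.1662] yaw 5.43 z [ 0.001  0.    -1.   ] F [-0.6  0.1  1.3] q [ 11.  15. -23.  97.   6.  69. -98.] w 0.018 gf 0.0
shift [ 0.003 -0.7    0.462] turn 0.005
[[205.27879531 220.64933734]
 [313.05520665 221.06236273]]
```

View pics/w3.png

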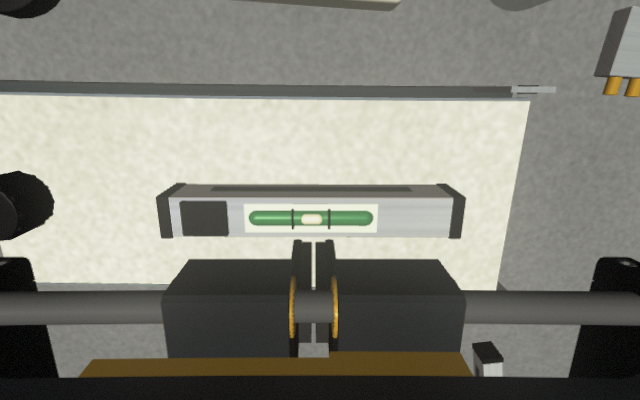

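The level sits on the shelf lengthways and right way up. Its thumb rest is at (204,218) and the vial centre at (311,218), matching the prediction. I'll press it to read it.

Emit:
{"op": "step_arm", "data": {
  "series": "0.01 -0.2 0 0 0 0 -1;0 -0.3 0 0 0 0 -1;0 -0.2 0.1 0 0 0 -1;0 0 0.15 0 0 0 -1;0 0 0.15 0 0 0 -1;0 0 0.08 0 0 0 -1;0 0 0.04 0 0 0 -1;0 0 0.02 0 0 0 -1;0 0 0 0 0 0 -1;0 0 0 0 0 0 -1"
}}

```text
t: 12.93
tool_pos: [0.5752, 0.1088, 0.1123]
tcp_rot: [[0.996, 0.092, 0.001], [0.092, -0.996, 0.0], [0.001, -0.0, -1.0]]
force: [-0.4, 0.2, -0.4]
gripper_width: 0.008
gripper_force: 0.0
```

Emit:
{"op": "step_arm", "data": {
  "series": "0 0 0.02 0 0 0 -1;0 0 0.02 0 0 0 -1;0 0 0 0 0 0 -1;0 0 0 0 0 0 -1"
}}

```text
t: 13.27
tool_pos: [0.5752, 0.1091, 0.1079]
tcp_rot: [[0.996, 0.092, 0.001], [0.092, -0.996, 0.0], [0.001, -0.0, -1.0]]
force: [-0.3, 0.0, 2.3]
gripper_width: 0.005
gripper_force: 0.8
```

Emit:
{"op": "step_arm", "data": {
  "series": "0 0 0.02 0 0 0 -1;0 0 0.01 0 0 0 -1;0 0 0 0 0 0 -1;0 0 0 0 0 0 -1"
}}

```text
t: 13.6
tool_pos: [0.5753, 0.1095, 0.1055]
tcp_rot: [[0.996, 0.092, 0.001], [0.092, -0.996, 0.001], [0.002, -0.001, -1.0]]
force: [-1.3, 2.1, 6.8]
gripper_width: -0.0
gripper_force: 3.8
```

Emit:
{"op": "step_arm", "data": {
  "series": "0 0 0.01 0 0 0 -1;0 0 0.01 0 0 0 -1;0 0 0 0 0 0 -1;0 0 0 0 0 0 -1"
}}

```text
t: 13.93
tool_pos: [0.5755, 0.1096, 0.1054]
tcp_rot: [[0.996, 0.092, 0.002], [0.092, -0.996, 0.0], [0.002, -0.0, -1.0]]
force: [-8.4, 0.7, 22.9]
gripper_width: 0.005
gripper_force: 11.8
```

Emit:
{"op": "step_arm", "data": {
  "series": "0 0 -0.005 0 0 0 -1;0 0 0 0 0 0 -1;0 0 0 0 0 0 -1;0 0 0 0 0 0 -1;0 0 0 0 0 0 -1;0 0 0 0 0 0 -1;0 0 0 0 0 0 -1;0 0 0 0 0 0 -1;0 0 0 0 0 0 -1;0 0 0 0 0 0 -1;0 0 0 0 0 0 -1;0 0 0 0 0 0 -1"
}}

```text
t: 14.93
tool_pos: [0.5754, 0.1096, 0.1054]
tcp_rot: [[0.996, 0.092, 0.002], [0.092, -0.996, 0.0], [0.002, -0.0, -1.0]]
force: [-6.4, -0.0, 18.9]
gripper_width: 0.008
gripper_force: 9.8
```

Emit:
{"op": "step_arm", "data": {
  "series": "0 0 0 0 0 0 -1;0 0 0 0 0 0 -1;0 0 0 0 0 0 -1;0 0 0 0 0 0 -1;0 0 0 0 0 0 -1;0 0 0 0 0 0 -1;0 0 0 0 0 0 -1;0 0 0 0 0 0 -1;0 0 0 0 0 0 -1;0 0 0 0 0 0 -1;0 0 0 0 0 0 -1;0 0 0 0 0 0 -1"
}}

```text
t: 15.93
tool_pos: [0.5754, 0.1096, 0.1054]
tcp_rot: [[0.996, 0.092, 0.002], [0.092, -0.996, 0.0], [0.002, -0.0, -1.0]]
force: [-5.0, -0.4, 19.7]
gripper_width: 0.004
gripper_force: 9.8
```

```bash
cat >> h.py <<'E'
def bubble(name):
    "bubble reading (mm, + towards the thumb rest, which is left in the wrist view) from wrist picture with tool across the level"
    c=r.camera('wrist');im=c['image'];cv2.imwrite(f'pics/{name}.png',im[:,:,::-1])
    hsv=cv2.cvtColor(im,cv2.COLOR_RGB2HSV);g=cv2.inRange(hsv,(40,90,40),(90,255,255))
    g[260:]=0
    g=cv2.morphologyEx(g,cv2.MORPH_CLOSE,np.ones((3,41)))   # joins across the rings and bubble
    n,l,s,_=cv2.connectedComponentsWithStats(g);k=1+np.argmax(s[1:,4]);x,y,w,h,_=s[k]
    row=im[y+h//2-1:y+h//2+2,x-2:x+w+2].astype(int)
    pale=np.flatnonzero(row[:,:,0].mean(0)>150)+x-2;pale=pale[(pale>x+3)&(pale<x+w-4)]
    dark=np.flatnonzero(row.max(2).mean(0)<75)+x-2
    print('vial box',x,y,w,h,'pale',pale.min(),pale.max(),len(pale),'dark',dark)
    B=onz(c,[[x,y+h/2],[x+w-1,y+h/2],[(pale.min()+pale.max())/2,y+h/2]],.107)
    L=np.linalg.norm(B[1]-B[0]);s=np.linalg.norm(B[2]-B[0]);print('vial mm',L*1e3,'bubble mm',(.5-s/L)*84)
E
python3 - <<'E'
from h import *
st();bubble('b1')
E
```

```text
t 15.93 tcp [0.5754 0.1096 0.1054] yaw 5.28 z [ 0.002  0.    -1.   ] F [-5.  -0.4 19.7] q [   6.   19.  -25.  100.    9.   63. -107.] w 0.004 gf 9.753795890137553Traceback (most recent call last):
  File "<stdin>", line 2, in <module>
  File "h.py", line 31, in bubble
    print('vial box',x,y,w,h,'pale',pale.min(),pale.max(),len(pale),'dark',dark)
                                    ~~~~~~~~^^
    return umr_minimum(a, axis, None, out, keepdims, initial, where)
ValueError: zero-size array to reduction operation minimum which has no identity
```

View pics/b1.png

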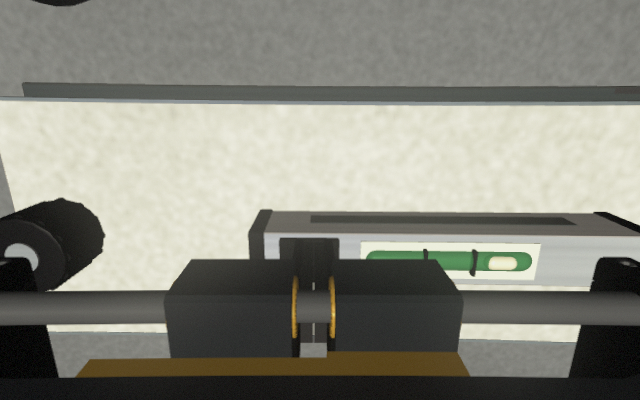

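The bubble is at (502,263) and the rings at x = 425 and 474, so it reads about −25.7 mm. The knob needs roughly 1.56 rad (89°) clockwise. Lifting off and moving above the knob at yaw 105°.

Emit:
{"op": "step_arm", "data": {
  "series": "0 0 -0.05 0 0 0 -1;0 0 -0.15 0 0 0 -1;0 0 -0.25 0 0 0 0;0 0 -0.25 0 0 0 1;0 -0.2 0 0 0 0 1;0 -0.3 0 0 0 0 1;0 -0.35 0 0 0 0 1;0 -0.35 0 0 0 0 1;-0.01 -0.24 0 0 0 0 1;0 0 0 0 0 -0.1 1;0 0 0 0 0 -0.15 1;0 0 0 0 0 -0.15 1"
}}

```text
t: 16.98
tool_pos: [0.56, 0.2526, 0.1725]
tcp_rot: [[0.916, 0.401, -0.001], [0.401, -0.916, -0.001], [-0.001, 0.0, -1.0]]
force: [1.2, 0.4, 0.1]
gripper_width: 0.68
gripper_force: 0.0
```

Emit:
{"op": "step_arm", "data": {
  "series": "0 0 0 0 0 -0.15 1;0 0 0 0 0 -0.15 1;0 0 0 0 0 -0.15 1;0 0 0 0 0 -0.15 1;0 0 0 0 0 -0.15 1;0 0 0 0 0 -0.15 1;0 0 0 0 0 -0.15 1;0 0 0 0 0 -0.15 1;0 0 0 0 0 -0.15 1;0 0 0 0 0 -0.15 1;0 0 0 0 0 -0.15 1;0 0 0 0 0 -0.15 1"
}}

```text
t: 17.98
tool_pos: [0.5604, 0.2518, 0.1726]
tcp_rot: [[-0.252, 0.968, -0.001], [0.968, 0.252, -0.001], [-0.0, -0.001, -1.0]]
force: [0.5, 0.6, 0.4]
gripper_width: 0.999
gripper_force: 0.0
```

Emit:
{"op": "step_arm", "data": {
  "series": "0 0 0 0 0 -0.02 1;0 0 0 0 0 0 1;0 0 0 0 0 0 1"
}}

```text
t: 18.23
tool_pos: [0.5605, 0.252, 0.1728]
tcp_rot: [[-0.258, 0.966, -0.0], [0.966, 0.258, -0.0], [-0.0, -0.0, -1.0]]
force: [0.2, -0.5, 0.4]
gripper_width: 1.002
gripper_force: 0.0
```

```bash
sed -i 's/g\[260:\]=0/g[290:]=0/' h.py
python3 - <<'E'
from h import *
mv([.561,.253,.071],105)
c=r.camera('wrist');im=c['image'];cv2.imwrite('pics/w4.png',im[:,:,::-1])
print(proj(c,[[.561,.253,.0995],[.561,.253,.0635]]))
E
```

```text
t 18.23 tcp [0.5605 0.252  0.1728] yaw 104.94 z [-0. -0. -1.] F [ 0.2 -0.5  0.4] q [  7.  23. -45.  91.  17.  73. -26.] w 1.002 gf 0.0
shift [0.008 0.008 1.018] turn -0.001
[[313.68422552 210.50489481]
 [313.58055151 195.84223144]]
```

View pics/w4.png

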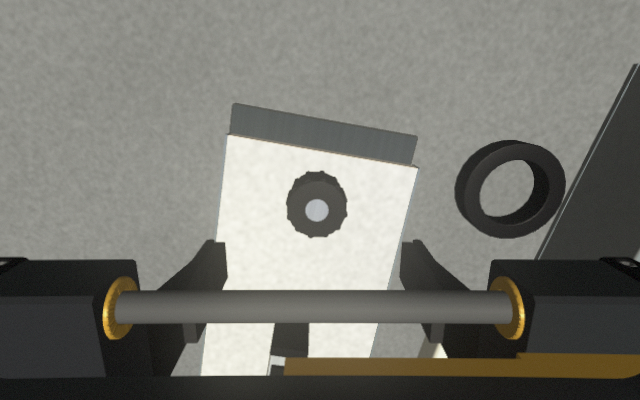

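The knob cap is at (317,210), about 2 mm to tool +y of the prediction. I'll correct for that, descend and grip.

Emit:
{"op": "step_arm", "data": {
  "series": "0.01 0.03 0.1 0 0 0 1;0 0 0.2 0 0 0 1;0 0 0.2 0 0 0 1;0 0 0.2 0 0 0 1;0 0 0.15 0 0 0 1;0 0 0.1 0 0 0 1;0 0 0.05 0 0 0 1;0 0 0.02 0 0 0 1;0 0 0 0 0 0 0.3;0 0 0 0 0 0 -1;0 0 0 0 0 0 -1;0 0 0 0 0 0 -1",
  "force": 40
}}

```text
t: 19.28
tool_pos: [0.5637, 0.2542, 0.0719]
tcp_rot: [[-0.261, 0.965, 0.001], [0.965, 0.261, 0.0], [0.0, 0.001, -1.0]]
force: [-0.9, 0.1, -0.2]
gripper_width: 0.777
gripper_force: 0.0
```

Emit:
{"op": "step_arm", "data": {
  "series": "0 0 0 0 0 0 -1;0 0 0 0 0 0 -1;0 0 0 0 0 0 -1;0 0 0 0 0 0 -1"
}}

```text
t: 19.62
tool_pos: [0.5626, 0.2537, 0.071]
tcp_rot: [[-0.261, 0.965, -0.001], [0.965, 0.261, -0.001], [-0.0, -0.001, -1.0]]
force: [-16.9, -4.9, 9.5]
gripper_width: 0.48
gripper_force: 9.9
```

Emit:
{"op": "step_arm", "data": {
  "series": "0 -0.008 0 0 0 0 -1;0 0 0 0 0 0 -1;0 0 0 0 0 0 -1;0 0 0 0 0 0 -1"
}}

```text
t: 19.95
tool_pos: [0.5624, 0.2537, 0.0711]
tcp_rot: [[-0.261, 0.965, -0.0], [0.965, 0.261, -0.0], [-0.0, -0.0, -1.0]]
force: [-0.9, -0.7, 2.1]
gripper_width: 0.476
gripper_force: 40.0
```

Emit:
{"op": "step_arm", "data": {
  "series": "0 0 -0.004 0 0 0.08 -1;0 0 -0.006 0 0 0.14 -1;0 0 -0.006 0 0 0.14 -1;0 0 -0.006 0 0 0.14 -1;0 0 -0.006 0 0 0.14 -1;0 0 -0.006 0 0 0.14 -1;0 0 0 0 0 0 -1"
}}

```text
t: 20.53
tool_pos: [0.5621, 0.2536, 0.0745]
tcp_rot: [[0.346, 0.938, -0.0], [0.938, -0.346, -0.001], [-0.001, -0.0, -1.0]]
force: [-4.3, -1.6, 2.9]
gripper_width: 0.473
gripper_force: 40.0
```

Emit:
{"op": "step_arm", "data": {
  "series": "0 0 -0.006 0 0 0.14 -1;0 0 -0.006 0 0 0.14 -1;0 0 -0.006 0 0 0.14 -1;0 0 -0.006 0 0 0.14 -1;0 0 -0.006 0 0 0.14 -1;0 0 -0.006 0 0 0.14 -1;0 0 -0.006 0 0 0.14 -1;0 0 -0.006 0 0 0.14 -1;0 0 -0.004 0 0 0.08 -1;0 0 0 0 0 0 -1;0 0 0 0 0 0 -1"
}}

```text
t: 21.45
tool_pos: [0.5617, 0.2539, 0.0796]
tcp_rot: [[0.96, 0.28, -0.001], [0.28, -0.96, -0.001], [-0.001, 0.0, -1.0]]
force: [-5.0, -1.4, 3.9]
gripper_width: 0.478
gripper_force: 40.0
```

Run:
```python
from h import *
st();c=r.camera('top')
```

```text
t 21.45 tcp [0.5617 0.2539 0.0796] yaw 16.29 z [-0.001 -0.001 -1.   ] F [-5.  -1.4  3.9] q [  -7.   24.  -26.   97.   12.   62. -111.] w 0.478 gf 39.99787618406117
```

Emit:
{"op": "step_arm", "data": {
  "series": "0 0 0 0 0 0 -0.2;0 0 0 0 0 0 0.5;0 0 0 0 0 0 1;0 0 0 0 0 0 1;0 0 0 0 0 0 1;0 0 0 0 0 0 1;0 0 0 0 0 0 1;0 0 -0.1 0 0 0 1;0 0 -0.25 0 0 0 1;0 0 -0.3 0 0 0 1;0 0 -0.25 0 0 0 1;0 0 0 0 0 0 1"
}}

```text
t: 22.5
tool_pos: [0.5649, 0.2554, 0.1764]
tcp_rot: [[0.961, 0.277, 0.008], [0.277, -0.961, 0.004], [0.009, -0.001, -1.0]]
force: [1.6, 0.9, 0.5]
gripper_width: 1.0
gripper_force: 0.0
```

Emit:
{"op": "step_arm", "data": {
  "series": "0 0 0 0 0 0.12 0;0 0 0 0 0 0.125 -1;0 0 0 0 0 0 -1;0 0 0 0 0 0 -1;0 0 0 0 0 0 -1;0 0 0 0 0 0 -1"
}}

```text
t: 23.0
tool_pos: [0.5624, 0.2538, 0.1697]
tcp_rot: [[0.996, 0.09, -0.0], [0.09, -0.996, 0.0], [-0.0, -0.0, -1.0]]
force: [0.2, 0.8, -0.2]
gripper_width: 0.631
gripper_force: 0.0
```

Run:
```python
from h import *
mv([.575,.1093,.117],5.2)
```

```text
t 23.0 tcp [0.5624 0.2538 0.1697] yaw 5.17 z [-0.  0. -1.] F [ 0.2  0.8 -0.2] q [  -8.   19.  -25.   92.    9.   71. -120.] w 0.631 gf 0.0
shift [-0.004  1.45   0.527] turn -0.001
```

Emit:
{"op": "step_arm", "data": {
  "series": "0 0.2 0 0 0 0 -1;0 0.3 0 0 0 0 -1;0 0.35 0 0 0 0 -1;0 0.35 0 0 0 0 -1;0 0.25 0 0 0 0 -1;0 0 0.1 0 0 0 -1;0 0 0.15 0 0 0 -1;0 0 0.15 0 0 0 -1;0 0 0.08 0 0 0 -1;0 0 0.04 0 0 0 -1;0 0 0 0 0 0 -1;0 0 0 0 0 0 -1"
}}

```text
t: 24.0
tool_pos: [0.5754, 0.1096, 0.1181]
tcp_rot: [[0.996, 0.088, 0.0], [0.088, -0.996, 0.0], [0.0, -0.0, -1.0]]
force: [1.1, -0.7, -0.2]
gripper_width: 0.008
gripper_force: 0.0
```

Emit:
{"op": "step_arm", "data": {
  "series": "0 0 0.02 0 0 0 -1;0 0 0.02 0 0 0 -1;0 0 0 0 0 0 -1;0 0 0 0 0 0 -1"
}}

```text
t: 24.33
tool_pos: [0.5756, 0.1095, 0.1141]
tcp_rot: [[0.996, 0.088, 0.001], [0.088, -0.996, 0.0], [0.001, -0.0, -1.0]]
force: [0.5, -0.1, 1.6]
gripper_width: 0.004
gripper_force: 0.6
```

Emit:
{"op": "step_arm", "data": {
  "series": "0 0 0.015 0 0 0 -1;0 0 0.015 0 0 0 -1;0 0 0 0 0 0 -1;0 0 0 0 0 0 -1"
}}

```text
t: 24.67
tool_pos: [0.5754, 0.1097, 0.1109]
tcp_rot: [[0.996, 0.088, 0.001], [0.088, -0.996, 0.0], [0.001, -0.0, -1.0]]
force: [0.4, 1.8, 3.8]
gripper_width: 0.004
gripper_force: 1.5
```

Emit:
{"op": "step_arm", "data": {
  "series": "0 0 0.01 0 0 0 -1;0 0 0 0 0 0 -1;0 0 0 0 0 0 -1;0 0 0 0 0 0 -1"
}}

```text
t: 25.0
tool_pos: [0.5755, 0.1098, 0.1105]
tcp_rot: [[0.996, 0.088, 0.001], [0.088, -0.996, 0.0], [0.001, -0.0, -1.0]]
force: [-1.1, 1.6, 8.3]
gripper_width: 0.007
gripper_force: 4.2
```

Emit:
{"op": "step_arm", "data": {
  "series": "0 0 0.006 0 0 0 -1;0 0 0 0 0 0 -1;0 0 0 0 0 0 -1;0 0 0 0 0 0 -1;0 0 0 0 0 0 -1;0 0 0 0 0 0 -1;0 0 0 0 0 0 -1;0 0 0 0 0 0 -1;0 0 0 0 0 0 -1;0 0 0 0 0 0 -1;0 0 0 0 0 0 -1;0 0 0 0 0 0 -1"
}}

```text
t: 26.0
tool_pos: [0.5756, 0.1098, 0.1105]
tcp_rot: [[0.996, 0.088, 0.001], [0.088, -0.996, 0.0], [0.001, -0.0, -1.0]]
force: [-3.1, 1.3, 12.9]
gripper_width: 0.001
gripper_force: 6.6
```

Emit:
{"op": "step_arm", "data": {
  "series": "0 0 0 0 0 0 -1;0 0 0 0 0 0 -1;0 0 0 0 0 0 -1;0 0 0 0 0 0 -1;0 0 0 0 0 0 -1;0 0 0 0 0 0 -1;0 0 0 0 0 0 -1;0 0 0 0 0 0 -1;0 0 0 0 0 0 -1;0 0 0 0 0 0 -1;0 0 0 0 0 0 -1;0 0 0 0 0 0 -1"
}}

```text
t: 27.0
tool_pos: [0.5755, 0.1098, 0.1105]
tcp_rot: [[0.996, 0.088, 0.001], [0.088, -0.996, 0.0], [0.001, -0.0, -1.0]]
force: [-3.8, 1.6, 12.6]
gripper_width: 0.007
gripper_force: 6.6
```

Emit:
{"op": "step_arm", "data": {
  "series": "0 0 0 0 0 0 -1;0 0 0 0 0 0 -1;0 0 0 0 0 0 -1;0 0 0 0 0 0 -1;0 0 0 0 0 0 -1;0 0 0 0 0 0 -1;0 0 0 0 0 0 -1;0 0 0 0 0 0 -1;0 0 0 0 0 0 -1;0 0 0 0 0 0 -1;0 0 0 0 0 0 -1;0 0 0 0 0 0 -1"
}}

```text
t: 28.0
tool_pos: [0.5755, 0.1098, 0.1105]
tcp_rot: [[0.996, 0.088, 0.001], [0.088, -0.996, 0.0], [0.001, -0.0, -1.0]]
force: [-3.2, 2.1, 13.3]
gripper_width: 0.006
gripper_force: 6.6
```

Run:
```python
from h import *
st();bubble('b2')
```

```text
t 28.0 tcp [0.5755 0.1098 0.1105] yaw 5.04 z [ 0.001  0.    -1.   ] F [-3.2  2.1 13.3] q [   3.   18.  -22.  100.    7.   63. -106.] w 0.006 gf 6.56237788614817
vial box 369 250 161 18 pale 437 463 27 dark [368 425 426 427 428 474 475 476]
vial mm 80.55697847647993 bubble mm -0.8303409790004062
```

View pics/b2.png

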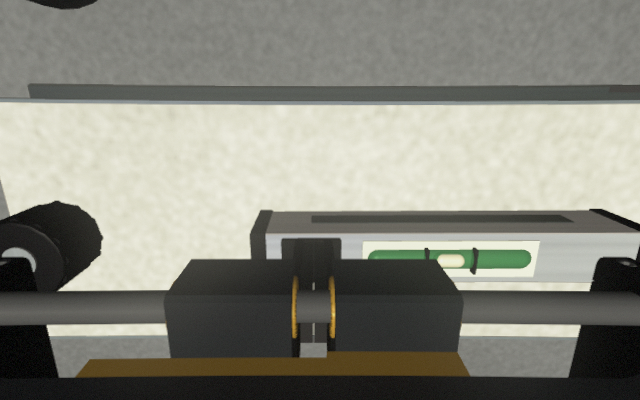

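The bubble spans x 437–463, between the rings at 426.5 and 475, so it is centred to within 1 mm while pressed at 13 N. Handing in.

```bash
python3 -c "
from station import r
print(r.finish_job())"
```

```text
the job is handed in; nothing more can be done
None
```

The largest level lies lengthways and right way up on the shelf, the knob was turned about 89° clockwise, and the job was handed in at 28 s with the bubble within about 1 mm of centre while the sprung end is pressed at about 13 N.

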